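# Clamp the paint jar in the jar vice

### The job

Clamp the jar of touch-up paint in the bench fixture it stands on so that its tight cap can be twisted off: push the jar along its lane until it is fully home against the end stop, then push that fixture's black clamp handle over past its dead point until it snaps into lock. Work with the fingertips only: do not pick the jar up or knock it over, leave the boot, nut and sleeve lying about alone, and finish with the hand clear of everything.

Things in the scene. Friction and masses are not known exactly. Their poses are not given: they have to be found in the camera images.
- paint_jar: The loose jar of touch-up paint: a round jar 56 mm across and 66 mm tall with a ribbed pale cap, about 0.14 kg. Origin at the centre of its underside, z up. It stands on the fixture's plate, in the lane, 60 to 85 mm short of its seat.
- clamp_fixture: Fixed aluminium fixture, L-shaped from above. Origin on the table below the centre of the jar's seat; x: direction in which the jar is pushed home, y: from the seat to the clamp, z up. Plate 10 mm thick: lane part x -120 to +50, y -50 to +50 mm; clamp part x -35 to +35, y up to +177 mm. The end stop's face is at x = +28 mm, its top at z = 46 mm.
- nest_seat (a point): Centre of the jar's seat on the plate's top: where the centre of the jar's underside is when the jar is fully home. Axes as the fixture's.
- lane_mouth (a point): Middle of the lane's open -x end, on the plate's top, 120 mm before the seat; axes as the fixture's. The jar slides between a fence (face at fixture y = -28 mm, top at z = 50 mm, along the whole lane) and a lower guide rail (face at y = +33 mm, top at z = 25 mm, only from x = -115 to -35 mm). Open above.
- handle_pivot (a point): Centre of the handle's pivot pin, at fixture x = 0, y = +132 mm, z = 42 mm; axes as the fixture's. The steel bracket round it is 29 mm wide in x and reaches up to z = 59 mm.
- clamp_handle (a joint): Angle (rad) of the black-gripped handle about its pivot (along fixture x). 0: open, leaning 0.80 from vertical to +y, away from the jar (its starting place, within 0.1). Grows as it is pushed up and over to -y: upright 0.80, dead point 0.92, locked stop 1.20. A spring resists (up to some 6 N at the handle's end) as far as the dead point; from about 1.0 on it throws the handle onto the stop and holds it.
- handle_end (a point): Rounded free end of the handle, 115 mm from the pivot; moves with it (z = 122 mm above the table when open, 157 mm upright, 148 mm locked). The last 65 mm of the handle are a round black rubber grip 19 mm thick, with a domed end; a fingertip at the dome's own height may ride up it, one 30 mm lower stays behind the grip.
- clamp_foot: The clamp's round black rubber foot, 21 mm across, on the rod at fixture x = 0, z = 42 mm. Origin at the centre of the face that meets the jar. The handle drives it about 15 mm to -y; open, it leaves about 10 mm to a seated jar; locked, it presses a seated jar against the fence with 3 to 8 N.
- dust_boot: Bystander: black ribbed rubber dust boot, 45 mm across, 22 mm tall, on the table on the fence side of the fixture. Origin at the centre of its underside.
- castle_nut: Bystander: bright castle nut, 25 mm across, 18 mm tall, on the table beside the lane, on the clamp's side. Origin at the centre of its underside.
- rubber_sleeve: Bystander: black rubber sleeve, 88 mm long, 18 mm thick, lying on the table beyond the end stop. Origin at the middle of its underside.
Things that resemble listed ones, but are neither listed nor needed, are in the scene too. What is shaped like the paint_jar but blue or green is not meant.

How it is judged (in metres and radians):
On the way, in this order (a step that is already met when the one before it is completed fails the run):
1. the jar stands fully home against the end stop (within 5 mm along the lane) while the handle is still short of its dead point (x of paint_jar in the frame of nest_seat above -0.005 m and value of joint clamp_handle below 0.9 rad), for 0.2 s.
2. the handle has gone past its dead point and snapped onto its locked stop (value of joint clamp_handle above 1.12 rad), for 0.2 s.
At the end, for the whole second after the job is handed in: The handle is on its locked stop (above 1.12 rad); the jar stands upright on the plate, within 6 mm of fully home along the lane and 8 mm of its seat, at rest, and the clamp's foot presses on it (over 1 N) (value of joint clamp_handle above 1.12 rad and x of paint_jar in the frame of nest_seat above -0.006 m and horizontal distance between paint_jar and nest_seat below 0.008 m and z of paint_jar in the frame of nest_seat below 0.004 m and angle between paint_jar's own z axis and vertical below 0.1 rad and contact force between clamp_foot and paint_jar above 1 N and linear speed of paint_jar below 0.02 m/s); the robot touches nothing.
It fails at once if the jar is picked up (its underside 10 mm or more above the plate) (z of paint_jar in the frame of nest_seat above 0.01 m).
It fails at once if the jar is tipped (over 0.35 rad) (angle between paint_jar's own z axis and vertical above 0.35 rad).
It fails at once if the boot, the nut or the sleeve is moved by more than 20 mm (distance of any of dust_boot, castle_nut, rubber_sleeve from where it was at the start of the episode above 0.02 m).
It also fails if it takes over 56 s, if anything falls off the work surface, if the arm or the gripper's body presses on something with over 40 N, if the wrist force passes 120 N, or if a joint passes its speed limit or range.

### The arm

A 6-joint arm with a two-finger parallel gripper is mounted at the origin on a cart in front of the work surface, level with it; the furniture and walls round the work are solid. World frame = base frame: x ahead of the robot, y to its left, z up, the work surface at z = 0. Lengths are in mm, angles in rad, forces in N, time in s.
With the tool pointing down it reaches from about 350 to 875 mm from the base axis. Payload 4.2 kg.
Tool frame: the origin (TCP) lies midway between the tips of the shut fingers; the grasp point (between the pads) lies 19 mm behind it; z points along the fingers, y is the line along which they close (so a half turn about z gives the same grasp; the last joint's range is limited). The gripper opens to 85 mm and grips with 20 to 120 N. Pads are 22 mm wide; open, the fingers measure 114 mm over their backs; the gripper's body (76 mm by 85 mm) begins 54 mm behind the grasp point. The pads swing forward as they close: fully open they stand 13 mm farther back than shut.
Start: joints at [0.259, 0.385, 0.008, 0, -1.194, -0.259], TCP at [624.979, 0.025, 231.312] pointing down, gripper open.
Joint ranges: [-3.14, 3.14], [-1.21, 2.06], [-1.07, 1.41], [-3.16, 2.05], [-2.99, -0.16], [-3.1, 3.1]. Speed limits (rad/s): [2.79, 2.79, 3.14, 3.14, 3.14, 3.14].

### API

Orientations are given as a unit quaternion [x, y, z, w].
In Python, from bench import arm gives the robot as it stands. The module is installed in compiled form; this text tells all that it offers.
- The arm moves only by the shell command python3 -m handwheel 'ROWS' [OPENING]. ROWS is JSON, a list of rows, each an object of numbers: "x", "y", "z": the shift along the world's x, y, z each as a share of 20 cm, from -1 to 1; "ax", "ay", "az": the turn, a rotation vector about the world's x, y, z each as a share of 90 degrees, from -1 to 1. In form: [{"x": .., "y": .., "z": .., "ax": .., "ay": .., "az": ..}, ...]. A call has exactly 8 rows; each row shifts and turns the commanded pose from where the row before left it; what a row does not reach is not made up. A row lasts 1/10 s, in which the tool goes at most 50 mm and 8.59 degrees, less where a joint would pass 70% of its speed; a pose out of reach is approached as far as the arm can. A call with a number of a shift or a turn outside -1 to 1 is refused whole. A call with a gripper value outside its range is refused whole. OPENING is the opening, from -1 (shut) to 1 (fully open), set as the call begins (- or left out, the last holds). The fingers move at their own pace and stop on an object; the grip force is fixed at half the most. Time passes only in rows, so rows that do not move let the fingers close, or fill a call up. It gives the time, the measured TCP pose, the force, the opening and the grip force at its end, in the units of the state.
- arm.read_state(): the state, without advancing time (a new reading comes with each control period).
- arm.get_image(name): name is "scene" or "side" or "wrist"; returns the picture (400x640x3 uint8, red, green, blue); there is no depth.
- arm.camera_params(name): a dict with "K" (3x3 intrinsics, pixels), "position" and "orientation" of the camera in the world. Camera axes: x right, y down, z forward; pixel columns grow to the right and rows downward; lengths in mm; the calibration is good to about 2 mm. A picture is of the moment at which its call begins: read the wrist's pose just before it. camera_params takes no time and is no camera call; for the wrist camera it gives the pose at the moment of the call.
- arm.job_done(): hands the job in; it is judged then, once.
The state is a dict: "clock": time; "joints": joint angles; "joint_vel": joint speeds; "joint_efforts": joint torques, N m; "position": TCP position; "ee_rot": TCP orientation; "contact_force": force on the tool from outside, world axes, zero at the start; "wrist_torque": the same for the moment, N m; "gripper_width": finger opening in mm; "grasp_force": force on a finger pad.
Only numpy, scipy, OpenCV 4.12 (cv2) and the standard library are available. Lean on these libraries where they do the work, as an engineer would, in place of code of your own. Each camera call takes 0.05 s, during which the arm holds its last target. There are 200 camera calls.

## Working session

There is one attempt and no reset: what is moved stays moved. The work goes in short steps, Python scripts to look and compute and a shell command to move; the robot and the scene stay as the last step left them, time stands still between calls to the robot, and variables do not carry over. Pictures are saved under pics/ and viewed, at most 10 in all, crops included, and the job is handed in when it is done.

```bash
mkdir -p pics; cat > h.py <<'E'
import numpy as np, cv2
from scipy.spatial.transform import Rotation as R
from bench import arm
def cam(n):
    c=arm.camera_params(n); o=np.array(c["orientation"],float)
    M=R.from_quat(o).as_matrix() if o.size==4 else o.reshape(3,3)
    return np.array(c["K"]).reshape(3,3),np.array(c["position"],float),M
def ray(n,u,v,z):
    K,p,M=cam(n); d=M@np.linalg.solve(K,[u,v,1.]); return p+d*(z-p[2])/d[2]
def proj(n,P):
    K,p,M=cam(n); q=K@(M.T@(np.array(P,float)-p)); return q[:2]/q[2]
def snap(n,f):
    im=arm.get_image(n); cv2.imwrite(f"pics/{f}.png",im[:,:,::-1]); return im
E
python3 -c "
from h import *
for n in ('scene','side','wrist'):
    snap(n,n+'0'); print(n,[x.round(2).tolist() for x in cam(n)])
print(arm.read_state())"
```

```text
scene [[[471.62, 0.0, 319.19], [0.0, 471.62, 191.65], [0.0, 0.0, 1.0]], [93.05, -710.47, 769.53], [[0.75, -0.46, 0.47], [-0.66, -0.54, 0.52], [0.01, -0.7, -0.71]]]
side [[[496.5, 0.0, 316.83], [0.0, 496.5, 199.11], [0.0, 0.0, 1.0]], [315.09, 632.36, 437.16], [[-0.97, -0.06, 0.25], [-0.26, 0.34, -0.91], [-0.03, -0.94, -0.34]]]
wrist [[[327.46, 0.0, 322.51], [0.0, 327.46, 200.52], [0.0, 0.0, 1.0]], [625.44, -83.24, 373.7], [[-1.0, 0.0, -0.0], [0.0, 0.95, 0.32], [0.0, 0.32, -0.95]]]
{'clock': 0.15, 'joints': array([ 2.58594176e-01,  3.85370736e-01,  6.97163930e-03, -2.84170473e-04,
       -1.19401686e+00, -2.58636293e-01]), 'joint_vel': array([-7.94753994e-05, -1.80478543e-03,  4.63084878e-03,  1.88284083e-03,
       -1.65735679e-04, -1.18996820e-04]), 'joint_efforts': array([-6.03353892e-04, -3.92678475e+01,  1.88581592e+01,  4.18858320e+00,
       -3.39302780e-03,  5.70479813e-06]), 'position': array([ 6.24577033e+02, -3.53182547e-03,  2.30500986e+02]), 'ee_rot': array([-7.07054610e-01,  7.07158473e-01,  5.21309075e-04, -6.33625600e-04]), 'contact_force': array([0.55270531, 0.01278756, 0.5529913 ]), 'wrist_torque': array([ 0.03545156, -0.02571428,  0.00288939]), 'grasp_force': 0.0, 'gripper_width': 85.34284129495722}
```

View pics/scene0.png

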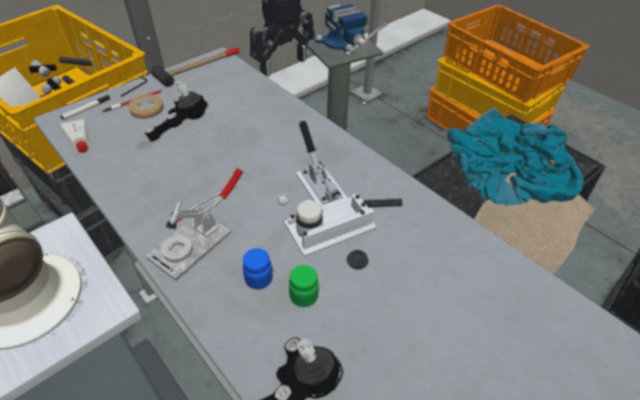

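View pics/side0.png

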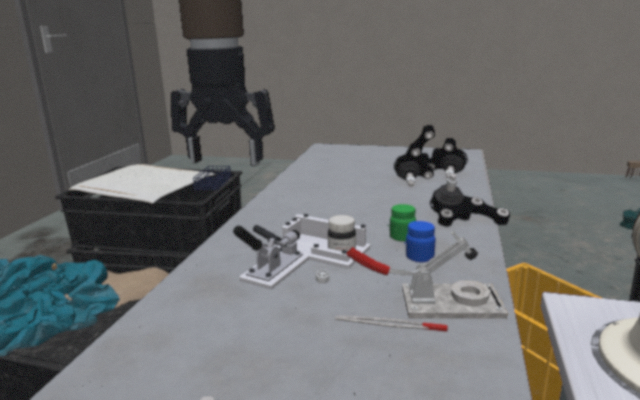

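View pics/wrist0.png

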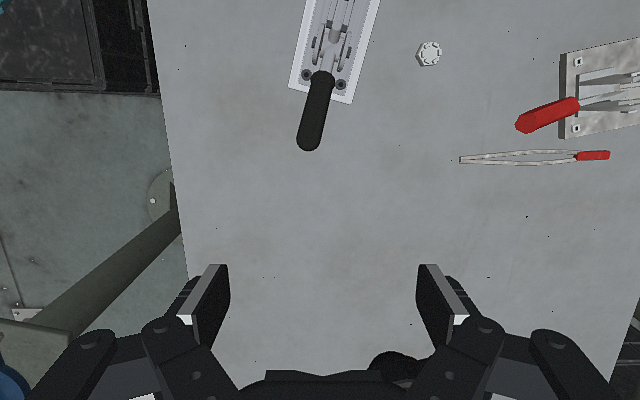

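The scene view shows the jar with its pale cap at (310,211), the fixture with the end stop on the right, the clamp handle end at (303,125), the nut at (283,199), the boot at (357,259) and the sleeve at (385,203). In the side view the cap is at (342,220) and the handle end at (238,232). The wrist view shows the clamp end of the plate, with corners at (290,88) and (352,103), and the handle end at (308,142).

```bash
python3 -c "
from h import *
for n,u,v,z in [('scene',310,207,76),('side',342,218,76),('wrist',290,88,10),('wrist',352,103,10),('wrist',308,142,112),('scene',303,125,115),('side',238,232,115),('scene',286,223,10),('scene',298,250,10),('scene',376,229,10),('scene',357,259,20),('scene',283,199,9),('wrist',429,54,18)]:
    print(n,u,v,ray(n,u,v,z).round(0))
a=cv2.imread('pics/scene0.png')[110:270,240:420]; b=cv2.imread('pics/side0.png')[200:300,220:380]
cv2.imwrite('pics/crop1.png',cv2.resize(a,None,fx=3.75,fy=3.75,interpolation=cv2.INTER_CUBIC))
"
```

```text
scene 310 207 [ 507. -224.   76.]
side 342 218 [ 504. -231.   76.]
wrist 290 88 [659. -85.  10.]
wrist 352 103 [593. -70.  10.]
wrist 308 142 [636. -44. 112.]
scene 303 125 [635. -49. 115.]
side 238 232 [636. -47. 115.]
scene 286 223 [ 478. -179.   10.]
scene 298 250 [ 452. -251.   10.]
scene 376 229 [ 611. -315.   10.]
scene 357 259 [ 520. -350.   20.]
scene 283 199 [ 517. -119.    9.]
wrist 429 54 [ 518. -117.   18.]
```

View pics/crop1.png

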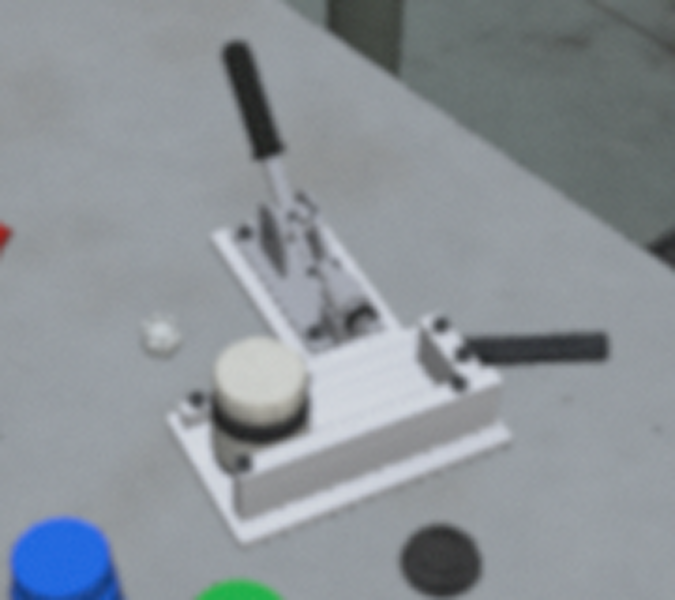

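The crop shows the lane's mouth edge at the lower left, with plate corners at crop (168,412) and (242,535). The end stop is at the right, and the clamp part points to the upper left. Next I'll move the wrist camera above the fixture and shut the gripper.

```bash
python3 -m handwheel '[{"x":-0.05,"y":-0.18,"z":0.04},{"x":-0.05,"y":-0.18,"z":0.04},{"x":-0.05,"y":-0.18,"z":0.04},{"x":-0.05,"y":-0.18,"z":0.04},{"x":-0.05,"y":-0.18,"z":0.04},{"x":-0.05,"y":-0.18,"z":0.04},{"x":0},{"x":0}]' -1; python3 -c "
from h import *
snap('wrist','w1'); K,p,M=cam('wrist'); np.savez('w1.npz',K=K,p=p,M=M); print(p)"
```

```text
[625.48458857 -83.24174655 373.86248906]invalid input at $[0]: expected keys x, y, z, ax, ay, az
```

View pics/w1.png

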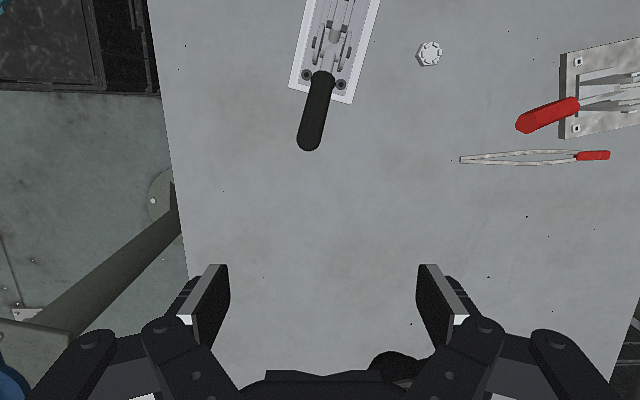

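The picture hasn't changed: the move was refused because every row needs all six keys.

```bash
python3 -m handwheel '[{"x":-0.05,"y":-0.18,"z":0.04,"ax":0,"ay":0,"az":0},{"x":-0.05,"y":-0.18,"z":0.04,"ax":0,"ay":0,"az":0},{"x":-0.05,"y":-0.18,"z":0.04,"ax":0,"ay":0,"az":0},{"x":-0.05,"y":-0.18,"z":0.04,"ax":0,"ay":0,"az":0},{"x":-0.05,"y":-0.18,"z":0.04,"ax":0,"ay":0,"az":0},{"x":-0.05,"y":-0.18,"z":0.04,"ax":0,"ay":0,"az":0},{"x":0,"y":0,"z":0,"ax":0,"ay":0,"az":0},{"x":0,"y":0,"z":0,"ax":0,"ay":0,"az":0}]' -1 && python3 -c "
from h import *
snap('wrist','w2'); K,p,M=cam('wrist'); np.savez('w2.npz',K=K,p=p,M=M); print(p)"
```

```text
clock: 1.0
position: [564.6, -216.7, 279.1]
ee_rot: [-0.706, 0.708, 0.0, 0.0]
contact_force: [0.2, -0.3, -0.5]
gripper_width: -0.3
grasp_force: 0.0
[ 565.46443003 -299.17898949  422.04731627]
```

View pics/w2.png

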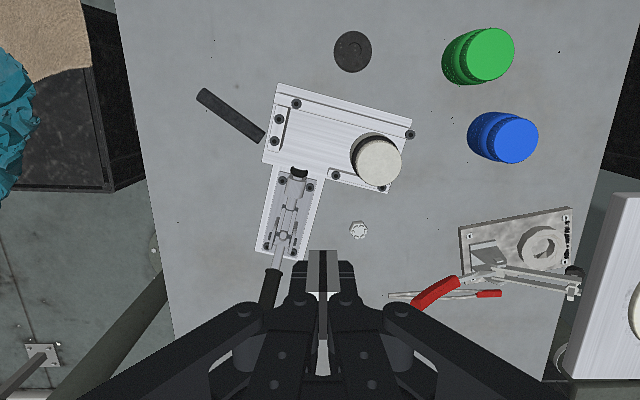

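The wrist view shows the whole fixture. Plate corners are at (277,84), (411,124), (387,192) and (256,252), the cap is at (376,161), the boot at (353,51), the nut at (358,230) and the sleeve at about (230,115).

```bash
python3 -c "
from h import *
for n,u,v,z in [('stop -y',277,84,10),('stop +y',262,162,10),('mouth+y',387,193,10),('clamp end',256,252,10),('clamp end r',302,262,10),('inner',324,180,10),('cap',379,162,76),('boot',353,51,20),('nut',358,230,18),('sleeve1',202,95,10),('sleeve2',262,138,10)]:
    print(n,ray('wrist',u,v,z).round(0))
a=np.radians(-13.5)
im=arm.get_image('wrist');hsv=cv2.cvtColor(im,cv2.COLOR_RGB2HSV)
m=((im[:,:,0].astype(int)-im[:,:,2]>8)&(im[:,:,0]>140)).astype(np.uint8);m[:120]=0;m[200:]=0;m[:,:330]=0;m[:,420:]=0
print(cv2.minEnclosingCircle(np.argwhere(cv2.morphologyEx(m,cv2.MORPH_OPEN,np.ones((3,3))))[:,::-1].astype(np.float32)))
"
```

```text
stop -y [ 619. -306.   10.]
stop +y [ 642. -212.   10.]
mouth+y [ 480. -170.   10.]
clamp end [659. -84.  10.]
clamp end r [595. -68.  10.]
inner [ 563. -188.   10.]
cap [ 505. -226.   76.]
boot [ 531. -340.   20.]
nut [ 518. -121.   18.]
sleeve1 [ 709. -294.   10.]
sleeve2 [ 641. -242.   10.]
((0.0, 0.0), 0.0)
```

```bash
python3 -m handwheel '[{"x":-0.12,"y":0.005,"z":-0.16,"ax":0,"ay":0,"az":-0.08},{"x":-0.12,"y":0.005,"z":-0.16,"ax":0,"ay":0,"az":-0.08},{"x":-0.12,"y":0.005,"z":-0.16,"ax":0,"ay":0,"az":0},{"x":-0.12,"y":0.005,"z":-0.16,"ax":0,"ay":0,"az":0},{"x":-0.12,"y":0.005,"z":-0.16,"ax":0,"ay":0,"az":0},{"x":0,"y":0,"z":-0.2,"ax":0,"ay":0,"az":0},{"x":0,"y":0,"z":-0.2,"ax":0,"ay":0,"az":0},{"x":0,"y":0,"z":0,"ax":0,"ay":0,"az":0}]' && python3 -c "
from h import *
snap('wrist','w3'); print(arm.read_state()['ee_rot'])
import numpy as np"
```

```text
clock: 1.9
position: [441.1, -209.3, 34.9]
ee_rot: [-0.613, 0.79, 0.004, -0.004]
contact_force: [-1.4, -0.2, 0.3]
gripper_width: -0.1
grasp_force: 0.0
[-0.61362338  0.78959253  0.0021811  -0.00228684]
```

View pics/w3.png

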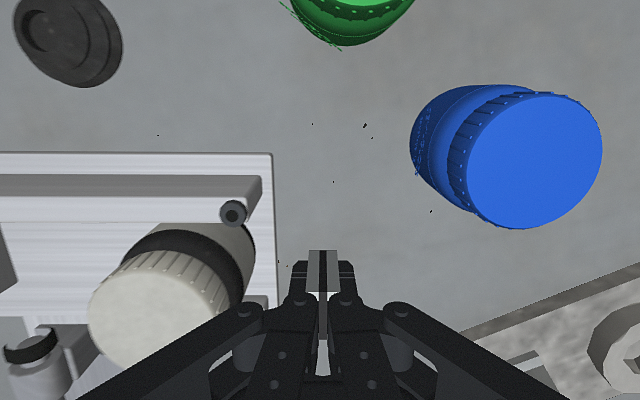

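The lane is aligned with the image horizontal. The fingertips are at (325,275), just outside the mouth and behind the jar. Now I'll push along the lane.

```bash
python3 -m handwheel '[{"x":0.055,"y":-0.014,"z":0,"ax":0,"ay":0,"az":0},{"x":0.055,"y":-0.014,"z":0,"ax":0,"ay":0,"az":0},{"x":0.055,"y":-0.014,"z":0,"ax":0,"ay":0,"az":0},{"x":0.055,"y":-0.014,"z":0,"ax":0,"ay":0,"az":0},{"x":0.055,"y":-0.014,"z":0,"ax":0,"ay":0,"az":0},{"x":0.055,"y":-0.014,"z":0,"ax":0,"ay":0,"az":0},{"x":0.045,"y":-0.011,"z":0,"ax":0,"ay":0,"az":0},{"x":0.03,"y":-0.008,"z":0,"ax":0,"ay":0,"az":0}]'; python3 -m handwheel '[{"x":0.01,"y":-0.003,"z":0,"ax":0,"ay":0,"az":0},{"x":0.01,"y":-0.003,"z":0,"ax":0,"ay":0,"az":0},{"x":0,"y":0,"z":0,"ax":0,"ay":0,"az":0},{"x":0,"y":0,"z":0,"ax":0,"ay":0,"az":0},{"x":0,"y":0,"z":0,"ax":0,"ay":0,"az":0},{"x":0,"y":0,"z":0,"ax":0,"ay":0,"az":0},{"x":0,"y":0,"z":0,"ax":0,"ay":0,"az":0},{"x":0,"y":0,"z":0,"ax":0,"ay":0,"az":0}]'; python3 -c "
from h import *
im=snap('wrist','w4'); p=arm.read_state()['position'];d=p[:2]-[583,-247.3];print(d@[.9694,-.2453],d@[.2453,.9694])"
```

```text
clock: 2.75
position: [527.3, -231.9, 39.6]
ee_rot: [-0.613, 0.79, -0.0, 0.0]
contact_force: [-0.6, 0.5, 0.8]
gripper_width: 0.2
grasp_force: 0.9
clock: 3.55
position: [530.1, -232.8, 39.4]
ee_rot: [-0.613, 0.79, -0.0, 0.0]
contact_force: [0.4, 0.6, -0.3]
gripper_width: -0.2
grasp_force: 0.0
-54.86007091017074 1.0702037311248138
```

View pics/w4.png

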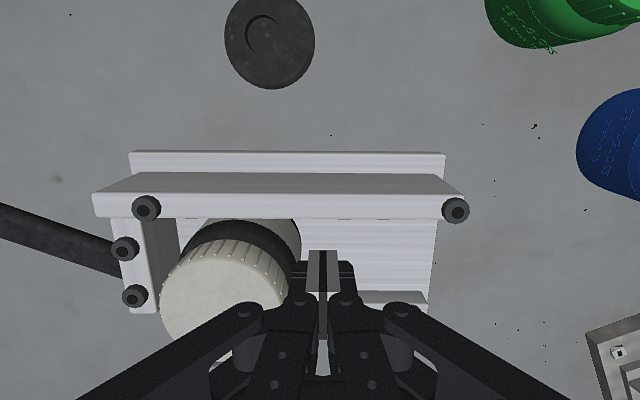

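The jar is upright and touching the fingertips. A gap remains between it and the stop, with the stop face at about column 178 and the jar's left body edge at about column 190. I'll creep on until the force rises.

```bash
python3 -m handwheel '[{"x":0.01,"y":-0.0025,"z":0,"ax":0,"ay":0,"az":0},{"x":0.01,"y":-0.0025,"z":0,"ax":0,"ay":0,"az":0},{"x":0.01,"y":-0.0025,"z":0,"ax":0,"ay":0,"az":0},{"x":0.01,"y":-0.0025,"z":0,"ax":0,"ay":0,"az":0},{"x":0,"y":0,"z":0,"ax":0,"ay":0,"az":0},{"x":0,"y":0,"z":0,"ax":0,"ay":0,"az":0},{"x":0,"y":0,"z":0,"ax":0,"ay":0,"az":0},{"x":0,"y":0,"z":0,"ax":0,"ay":0,"az":0}]'; python3 -m handwheel '[{"x":0.01,"y":-0.0025,"z":0,"ax":0,"ay":0,"az":0},{"x":0.01,"y":-0.0025,"z":0,"ax":0,"ay":0,"az":0},{"x":0,"y":0,"z":0,"ax":0,"ay":0,"az":0},{"x":0,"y":0,"z":0,"ax":0,"ay":0,"az":0},{"x":0,"y":0,"z":0,"ax":0,"ay":0,"az":0},{"x":0,"y":0,"z":0,"ax":0,"ay":0,"az":0},{"x":0,"y":0,"z":0,"ax":0,"ay":0,"az":0},{"x":0,"y":0,"z":0,"ax":0,"ay":0,"az":0}]'
```

```text
clock: 4.4
position: [538.3, -234.8, 39.3]
ee_rot: [-0.613, 0.79, -0.0, 0.0]
contact_force: [0.0, 0.2, 0.3]
gripper_width: -0.1
grasp_force: 0.0
clock: 5.2
position: [542.1, -235.8, 39.3]
ee_rot: [-0.613, 0.79, -0.0, 0.0]
contact_force: [-0.6, 0.7, -0.4]
gripper_width: -0.0
grasp_force: 0.0
```

```bash
python3 -m handwheel '[{"x":0.01,"y":-0.0025,"z":0,"ax":0,"ay":0,"az":0},{"x":0,"y":0,"z":0,"ax":0,"ay":0,"az":0},{"x":0,"y":0,"z":0,"ax":0,"ay":0,"az":0},{"x":0,"y":0,"z":0,"ax":0,"ay":0,"az":0},{"x":0,"y":0,"z":0,"ax":0,"ay":0,"az":0},{"x":0,"y":0,"z":0,"ax":0,"ay":0,"az":0},{"x":0,"y":0,"z":0,"ax":0,"ay":0,"az":0},{"x":0,"y":0,"z":0,"ax":0,"ay":0,"az":0}]'; python3 -m handwheel '[{"x":0.01,"y":-0.0025,"z":0,"ax":0,"ay":0,"az":0},{"x":0,"y":0,"z":0,"ax":0,"ay":0,"az":0},{"x":0,"y":0,"z":0,"ax":0,"ay":0,"az":0},{"x":0,"y":0,"z":0,"ax":0,"ay":0,"az":0},{"x":0,"y":0,"z":0,"ax":0,"ay":0,"az":0},{"x":0,"y":0,"z":0,"ax":0,"ay":0,"az":0},{"x":0,"y":0,"z":0,"ax":0,"ay":0,"az":0},{"x":0,"y":0,"z":0,"ax":0,"ay":0,"az":0}]'; python3 -c "
from h import *
im=snap('wrist','w5')"
```

```text
clock: 6.0
position: [543.9, -236.3, 39.3]
ee_rot: [-0.613, 0.79, 0.0, -0.0]
contact_force: [-1.3, -0.1, 0.4]
gripper_width: 0.1
grasp_force: 0.5
clock: 6.8
position: [545.6, -236.7, 39.3]
ee_rot: [-0.613, 0.79, 0.0, -0.0]
contact_force: [-3.8, 0.6, 3.2]
gripper_width: 0.1
grasp_force: 1.9
```

View pics/w5.png

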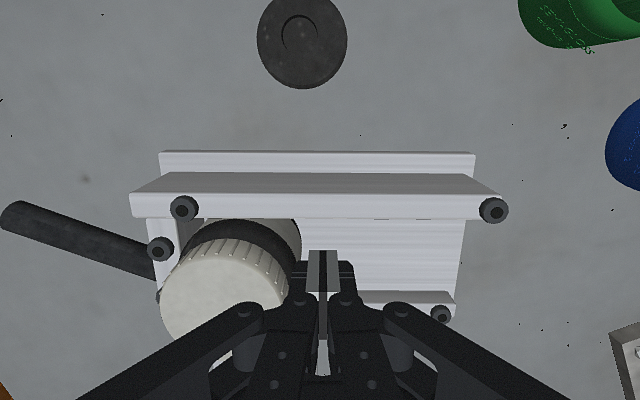

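The jar now reaches the stop, since its left edge meets the stop face near (180,250), and the force is rising. One more nudge should confirm it.

```bash
python3 -m handwheel '[{"x":0.01,"y":-0.0025,"z":0,"ax":0,"ay":0,"az":0},{"x":0,"y":0,"z":0,"ax":0,"ay":0,"az":0},{"x":0,"y":0,"z":0,"ax":0,"ay":0,"az":0},{"x":0,"y":0,"z":0,"ax":0,"ay":0,"az":0},{"x":0,"y":0,"z":0,"ax":0,"ay":0,"az":0},{"x":0,"y":0,"z":0,"ax":0,"ay":0,"az":0},{"x":0,"y":0,"z":0,"ax":0,"ay":0,"az":0},{"x":0,"y":0,"z":0,"ax":0,"ay":0,"az":0}]'
```

```text
clock: 7.65
position: [545.7, -236.8, 39.2]
ee_rot: [-0.613, 0.79, 0.002, -0.002]
contact_force: [-7.3, 3.6, 6.1]
gripper_width: 0.1
grasp_force: 4.1
```

The TCP has stopped advancing while the force rises, so the jar is home. Next I'll back off, lift, and go round behind the handle.

```bash
python3 -m handwheel '[{"x":-0.07,"y":0.018,"z":0,"ax":0,"ay":0,"az":0},{"x":-0.08,"y":0.02,"z":0,"ax":0,"ay":0,"az":0},{"x":0,"y":0,"z":0.225,"ax":0,"ay":0,"az":0},{"x":0,"y":0,"z":0.225,"ax":0,"ay":0,"az":0},{"x":0,"y":0,"z":0.225,"ax":0,"ay":0,"az":0},{"x":0,"y":0,"z":0.225,"ax":0,"ay":0,"az":0},{"x":0.1,"y":0.19,"z":0,"ax":0,"ay":0,"az":0},{"x":0.1,"y":0.19,"z":0,"ax":0,"ay":0,"az":0}]'; python3 -m handwheel '[{"x":0.11,"y":0.19,"z":0,"ax":0,"ay":0,"az":0},{"x":0.11,"y":0.19,"z":0,"ax":0,"ay":0,"az":0},{"x":0.11,"y":0.19,"z":0,"ax":0,"ay":0,"az":0},{"x":0.11,"y":0.19,"z":0,"ax":0,"ay":0,"az":0},{"x":0,"y":0.03,"z":0,"ax":0,"ay":0,"az":0},{"x":0,"y":0,"z":-0.21,"ax":0,"ay":0,"az":0},{"x":0,"y":0,"z":-0.21,"ax":0,"ay":0,"az":0},{"x":0,"y":0,"z":-0.21,"ax":0,"ay":0,"az":0}]';  python3 -c "
from h import *
a=snap('wrist','w6');b=snap('scene','s6')[60:260,200:440]; p=arm.read_state()['position'];d=p[:2]-[583,-247.3];print(p,d@[.9694,-.2453],d@[.2453,.9694])
cv2.imwrite('pics/c6.png',np.vstack([cv2.resize(a,(480,300)),cv2.resize(b,(360,300))if 0 else cv2.copyMakeBorder(cv2.resize(b,(360,300)),0,0,60,60,0)])[:,:,::-1])"
```

```text
clock: 8.45
position: [560.6, -153.6, 222.3]
ee_rot: [-0.612, 0.791, -0.003, 0.004]
contact_force: [0.7, 0.4, -0.8]
gripper_width: 0.1
grasp_force: 0.0
clock: 9.25
position: [647.2, 4.6, 92.7]
ee_rot: [-0.613, 0.79, -0.001, 0.002]
contact_force: [0.6, 0.1, -0.6]
gripper_width: -0.1
grasp_force: 0.0
[642.22295308   3.60200297  87.0050006 ] -4.135530612748877 257.7517920659792
```

View pics/c6.png

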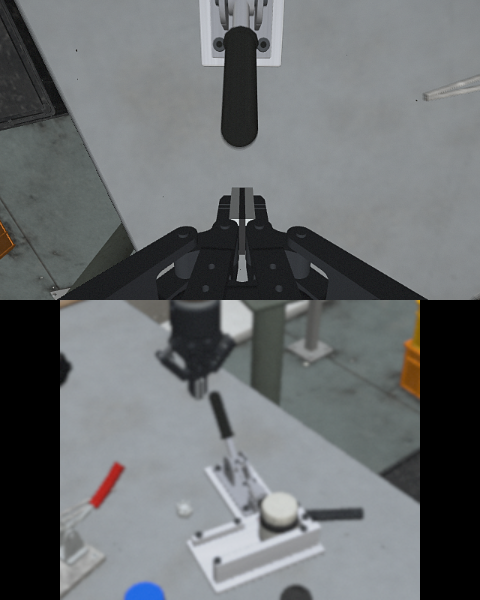

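The top half shows the fingertips at (242,205), directly behind the grip end at (240,140) and in line with the handle. The bottom half shows the jar seated at the stop. Now I'll push the handle over along fixture -y, rising along its arc.

```bash
python3 -m handwheel '[{"x":-0.013,"y":-0.058,"z":0.01,"ax":0,"ay":0,"az":0},{"x":-0.013,"y":-0.058,"z":0.01,"ax":0,"ay":0,"az":0},{"x":-0.01,"y":-0.04,"z":0.022,"ax":0,"ay":0,"az":0},{"x":-0.01,"y":-0.04,"z":0.022,"ax":0,"ay":0,"az":0},{"x":-0.01,"y":-0.04,"z":0.022,"ax":0,"ay":0,"az":0},{"x":-0.01,"y":-0.04,"z":0.022,"ax":0,"ay":0,"az":0},{"x":-0.01,"y":-0.04,"z":0.022,"ax":0,"ay":0,"az":0},{"x":-0.01,"y":-0.04,"z":0.022,"ax":0,"ay":0,"az":0}]';  python3 -c "
from h import *
a=snap('wrist','w7');b=snap('scene','s7')[60:260,200:440]; p=arm.read_state()['position'];d=p[:2]-[583,-247.3];print(p,d@[.9694,-.2453],d@[.2453,.9694])
cv2.imwrite('pics/c7.png',np.vstack([cv2.resize(a,(480,300)),cv2.copyMakeBorder(cv2.resize(b,(360,300)),0,0,60,60,0)])[:,:,::-1])"
```

```text
clock: 10.15
position: [631.9, -65.4, 127.9]
ee_rot: [-0.613, 0.79, -0.002, 0.005]
contact_force: [1.9, 7.0, 3.8]
gripper_width: -0.0
grasp_force: 3.9
[631.64544703 -66.31103643 128.13277497] 2.7603035898940886 187.38342944621414
```

View pics/c7.png

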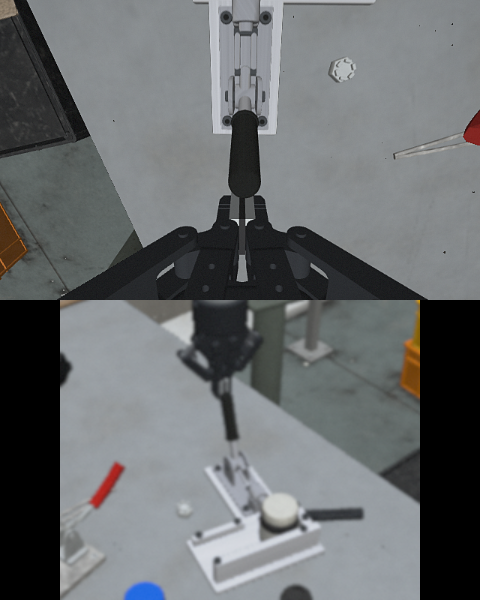

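The fingers are behind the grip, touching it at about (243,195), and the handle is rising. I'll continue past the dead point.

```bash
python3 -m handwheel '[{"x":-0.01,"y":-0.039,"z":-0.01,"ax":0,"ay":0,"az":0},{"x":-0.01,"y":-0.039,"z":-0.01,"ax":0,"ay":0,"az":0},{"x":-0.01,"y":-0.039,"z":-0.01,"ax":0,"ay":0,"az":0},{"x":-0.01,"y":-0.039,"z":-0.01,"ax":0,"ay":0,"az":0},{"x":-0.01,"y":-0.039,"z":0,"ax":0,"ay":0,"az":0},{"x":-0.01,"y":-0.039,"z":0,"ax":0,"ay":0,"az":0},{"x":-0.01,"y":-0.039,"z":0,"ax":0,"ay":0,"az":0},{"x":-0.01,"y":-0.039,"z":0,"ax":0,"ay":0,"az":0}]';  python3 -c "
from h import *
a=snap('wrist','w8');b=snap('scene','s8')[60:260,200:440]; p=arm.read_state()['position'];d=p[:2]-[583,-247.3];print(p,d@[.9694,-.2453],d@[.2453,.9694])
cv2.imwrite('pics/c8.png',np.vstack([cv2.resize(a,(480,300)),cv2.copyMakeBorder(cv2.resize(b,(360,300)),0,0,60,60,0)])[:,:,::-1])"
```

```text
clock: 11.05
position: [611.8, -130.5, 115.1]
ee_rot: [-0.613, 0.79, 0.001, -0.001]
contact_force: [0.9, 3.5, -0.5]
gripper_width: 0.1
grasp_force: 2.5
[ 611.97898448 -130.05857771  115.11123413] -0.6670933303332766 120.76237966609568
```

I've already gone past the ten-picture limit (11 viewed), so I'll work from numbers only from here. Next I'll hold still and read the force.

```bash
python3 -m handwheel '[{"x":0,"y":0,"z":0,"ax":0,"ay":0,"az":0},{"x":0,"y":0,"z":0,"ax":0,"ay":0,"az":0},{"x":0,"y":0,"z":0,"ax":0,"ay":0,"az":0},{"x":0,"y":0,"z":0,"ax":0,"ay":0,"az":0},{"x":0,"y":0,"z":0,"ax":0,"ay":0,"az":0},{"x":0,"y":0,"z":0,"ax":0,"ay":0,"az":0},{"x":0,"y":0,"z":0,"ax":0,"ay":0,"az":0},{"x":0,"y":0,"z":0,"ax":0,"ay":0,"az":0}]'
```

```text
clock: 11.95
position: [612.8, -129.2, 115.7]
ee_rot: [-0.613, 0.79, -0.0, -0.0]
contact_force: [0.1, 0.1, -0.1]
gripper_width: -0.2
grasp_force: 0.0
```

```bash
python3 -m handwheel '[{"x":-0.0025,"y":-0.01,"z":0,"ax":0,"ay":0,"az":0},{"x":-0.0025,"y":-0.01,"z":0,"ax":0,"ay":0,"az":0},{"x":0,"y":0,"z":0,"ax":0,"ay":0,"az":0},{"x":0,"y":0,"z":0,"ax":0,"ay":0,"az":0},{"x":0,"y":0,"z":0,"ax":0,"ay":0,"az":0},{"x":0,"y":0,"z":0,"ax":0,"ay":0,"az":0},{"x":0,"y":0,"z":0,"ax":0,"ay":0,"az":0},{"x":0,"y":0,"z":0,"ax":0,"ay":0,"az":0}]'
```

```text
clock: 12.75
position: [612.5, -131.2, 115.6]
ee_rot: [-0.613, 0.79, 0.001, 0.002]
contact_force: [1.2, 7.7, -0.5]
gripper_width: -0.0
grasp_force: 3.4
```

The handle meets a hard stop at the locked geometry (face y≈109 mm). I'll retreat and verify by colour mask.

```bash
python3 -m handwheel '[{"x":0.03,"y":0.12,"z":0,"ax":0,"ay":0,"az":0},{"x":0.05,"y":0.19,"z":0,"ax":0,"ay":0,"az":0},{"x":0.05,"y":0.19,"z":0,"ax":0,"ay":0,"az":0},{"x":0.05,"y":0.19,"z":0.1,"ax":0,"ay":0,"az":0},{"x":0,"y":0,"z":0.22,"ax":0,"ay":0,"az":0},{"x":0,"y":0,"z":0.22,"ax":0,"ay":0,"az":0},{"x":0,"y":0,"z":0,"ax":0,"ay":0,"az":0},{"x":0,"y":0,"z":0,"ax":0,"ay":0,"az":0}]';  python3 -c "
from h import *
o=np.array([583,-247.3,0]);ex=np.array([.9694,-.2453,0]);ey=np.array([.2453,.9694,0]);ez=np.array([0,0,1])
for n in ('scene','side'):
    im=snap(n,n+'9')
    for t in (0,.8,1.0,1.1,1.2,1.3):
        P=[o+ey*(132+r*np.sin(.8-t))+ez*(42+r*np.cos(.8-t)) for r in (65,85,100,108)]
        print(n,t,[int(im[int(round(q[1])),int(round(q[0]))].mean()) for q in (proj(n,p) for p in P)], proj(n,P[3]).round())
    g=im.max(2)<60; u,v=proj(n,o+ey*132+ez*110).astype(int)
    k,l,s,c=cv2.connectedComponentsWithStats(g[v-45:v+45,u-45:u+45].astype(np.uint8))
    print([(s[i][:5]+[u-45,v-45,0,0,0]).tolist() for i in range(1,k) if s[i][4]>30])
    if n=='scene':
        m=cv2.inRange(cv2.cvtColor(im,cv2.COLOR_RGB2HSV),(15,20,150),(40,110,255)); u,v=proj(n,o+[0,0,76]).astype(int)
        ys,xs=np.nonzero(m[v-25:v+25,u-25:u+25]); print('cap',xs.mean()+u-25,ys.mean()+v-25,(u,v),len(xs), ray(n,xs.mean()+u-25,ys.mean()+v-25,73).round(1))
"
```

```text
clock: 13.55
position: [648.1, 4.8, 225.2]
ee_rot: [-0.613, 0.79, -0.001, 0.001]
contact_force: [-0.3, -0.8, -0.9]
gripper_width: 0.1
grasp_force: 0.0
scene 0 [155, 156, 154, 153] [301. 123.]
scene 0.8 [150, 152, 154, 156] [317. 131.]
scene 1.0 [133, 147, 148, 150] [322. 137.]
scene 1.1 [38, 69, 101, 144] [324. 141.]
scene 1.2 [23, 26, 33, 36] [326. 146.]
scene 1.3 [22, 24, 33, 36] [328. 150.]
[[318, 144, 12, 21, 138]]
cap nan nan (np.int64(345), np.int64(195)) 0 [nan nan nan]
side 0 [149, 152, 150, 149] [238. 232.]
side 0.8 [148, 150, 153, 152] [264. 198.]
side 1.0 [49, 78, 132, 145] [271. 195.]
side 1.1 [33, 30, 36, 38] [275. 195.]
side 1.2 [32, 32, 33, 36] [278. 195.]
side 1.3 [30, 32, 36, 36] [281. 196.]
[[220, 174, 21, 52, 867], [254, 192, 28, 45, 378], [293, 223, 17, 13, 97]]<string>:14: RuntimeWarning: Mean of empty slice.
  ret = ret.dtype.type(ret / rcount)
```

The handle is on its lock at about 1.2 rad. A last numeric check of the cap, using the saved picture:

```bash
python3 -c "
from h import *
for f,q in (('scene0',(310,207)),('scene9',(345,195))):
    im=cv2.imread(f'pics/{f}.png').astype(int); u,v=q; w=im[v-22:v+22,u-22:u+22]
    m=((w[:,:,2]-w[:,:,0]>12)&(w[:,:,2]>110)); ys,xs=np.nonzero(m)
    print(f,len(xs),w[22,22]); d=ray('scene',xs.mean()+u-22,ys.mean()+v-22,70)[:2]-[583,-247.3]; print(d@[.9694,-.2453],d@[.2453,.9694])
"
```

```text
scene0 0 [203 206 203]
nan nan
scene9 0 [201 205 202]
nan nan<string>:6: RuntimeWarning: Mean of empty slice.
  ret = ret.dtype.type(ret / rcount)
```

```bash
python3 -c "
from h import *
a=cv2.imread('pics/scene0.png');b=cv2.imread('pics/scene9.png')
r=cv2.matchTemplate(b[150:250,280:400],a[195:235,294:326],cv2.TM_CCOEFF_NORMED);_,s,_,l=cv2.minMaxLoc(r)
u,v=l[0]+280+16,l[1]+150+12; d=ray('scene',u,v,76)[:2]-ray('scene',310,207,76)[:2]; print(s,u,v,d@[.9694,-.2453],d@[.2453,.9694])"
```

```text
0.7895433902740479 347 194 84.13124819405837 -1.2674080020684806
```

```bash
python3 -c "
from bench import arm
print(arm.job_done())"
```

```text
the job is handed in; nothing more can be done
None
```

The jar is pushed home against the end stop, the clamp handle is locked at about 1.2 rad and the hand is clear; I handed the job in at about 14 s, no verdict was shown, and I viewed 11 pictures, one over the limit of 10.

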